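Gather the bungs in the tote's cut corner and hold it tilted

TASK

Pick up the small grey parts tote by its handle and lift it, level, 10 cm or more off the bench. Then tilt it, cut-off corner lowest, by about 30 degrees so that all three cork bungs slide together into that corner, and finish still holding it like that in the air, at rest. Spill no bung and leave the other things on the bench where they stand.

Things in the scene. Friction and masses are not known exactly. Their poses are not given: they have to be found in the camera images.
- tote: open grey plastic tote, 190 (its x) by 140 (y) mm, walls 55 high, walls and floor 3 thick, about 0.28 kg, loose. Origin: centre of its underside; z up out of the top. Its -x, +y corner is cut off at 45 degrees (35 mm off each side), the others are square. The tub is slippery: bungs slide from about 10 to 15 degrees of tilt. A fixed steel bail handle stands on its short sides
- tote_grip (a point): centre of the black sleeve on the handle's straight bar, 110 mm above the tote's underside, over its middle; axes as the tote's. Sleeve: 100 mm long along the tote's x, 14 mm wide along its y (grip it across this), 18 mm high; tub rim 55 mm below. Rigid with the tote
- tote_corner (a point): point on the tote's inner floor at the middle of the cut corner's face: at -0.0754, +0.0504, +0.003 m in the tote's frame
- bung_a_center (a point): plain brown cork bung, 26 mm across and 26 mm tall, 15 g, one of three alike, standing loose on its end on the tote's floor at the start; the point is its centre, half-way up
- bung_b_center (a point): plain brown cork bung, 26 mm across and 26 mm tall, 15 g, one of three alike, standing loose on its end on the tote's floor at the start; the point is its centre, half-way up
- bung_c_center (a point): plain brown cork bung, 26 mm across and 26 mm tall, 15 g, one of three alike, standing loose on its end on the tote's floor at the start; the point is its centre, half-way up
- beaker: bystander: glass beaker, 68 x 70 x 82 mm, loose; origin under its centre
- wash_bottle: bystander: wash bottle with red cap, 53 mm across, 145 mm tall, loose; origin under its centre
- jar: bystander: small white jar with grey cap, 45 mm across, 72 mm tall, loose; origin under its centre
- bulb: bystander: red rubber bulb, 51 mm across, 72 mm tall, loose; origin under its centre
- conical_flask_3: bystander: conical glass flask, 78 mm across, 125 mm tall, loose; origin under its centre

How it is judged:
By the outcome, as a careful person would: the job done as asked, in the order asked, and still so for the second after the job is handed in, while the arm keeps its last pose, push and grip.
It also fails if it takes over 38 s, if anything falls off the work surface, if the arm or the gripper's body presses on something with over 40 N, if the wrist force passes 120 N, or if a joint passes its speed limit or range.

ROBOT

A 6-joint arm with a two-finger parallel gripper is mounted at the origin on a cart in front of the work surface, level with it; the furniture and walls round the work are solid. World frame = base frame: x ahead of the robot, y to its left, z up, the work surface at z = 0. Lengths are in m, angles in rad, forces in N, time in s.
With the tool pointing down it reaches from about 0.375 to 0.9 m from the base axis. Payload 3.1 kg.
Tool frame: the origin (TCP) lies between the finger pads; the fingertips stand 11 mm ahead of it and the grasp point (between the pads) lies 8 mm behind it; x points along the fingers, y is the direction in which the jaws open and shut, and the axes are right-handed (so a half turn about x gives the same grasp; the last joint's range is limited). The gripper opens to 85 mm and grips with 20 to 120 N. Pads are 22 mm wide; open, the fingers measure 114 mm over their backs; the gripper's body (76 mm by 85 mm) begins 54 mm behind the grasp point. The pads swing forward as they close: fully open they stand 13 mm farther back than shut.
Start: joints at [-1.369, 0.527, 1.433, -0, 1.181, -0.178], TCP at [0.232, -0.58, 0.242] pointing down, gripper open.
Joint ranges: [-3.08, 3.08], [-0.75, 2.2], [0.22, 2.44], [-1.43, 4.57], [0, 2.65], [-2.85, 2.85]. Speed limits (rad/s): [2.79, 2.79, 3.14, 3.14, 3.14, 3.14].

INTERFACE

Orientations are given as a unit quaternion [x, y, z, w].
In Python, from station import manip, vision gives the robot as it stands.
- The arm moves only by the shell command python3 -m creep 'ROWS' [OPENING]. ROWS is JSON, a list of rows, each an object with "offset": the shift along the tool's x, y, z in cm, a list of three; "rotation": the turn, a rotation vector about the tool's x, y, z in degrees, a list of three. A call has 1 to 8 rows; each row shifts and turns the commanded pose from where the row before left it, along the tool's axes as they then stand; what a row does not reach is not made up. A row lasts 1/8 s, in which the tool goes at most 62.5 mm and 10.7 degrees, less where a joint would pass 70% of its speed; a pose out of reach is approached as far as the arm can. A call with a gripper value outside its range is refused whole. OPENING is the opening, from 0 (shut) to 1 (fully open), set as the call begins (- or left out, the last holds). The fingers move at their own pace and stop on an object; the grip force is fixed at half the most. Time passes only in rows, so rows that do not move let the fingers close. It gives the time, the measured TCP pose, the force and the opening at its end, in the units of the state.
- manip.get_obs(): the state, without advancing time (a new reading comes with each control period).
- vision.read_camera(name): name is "scene" or "top" or "wrist"; returns a dict with "image" (420x560x3 uint8, blue, green, red), "range_z" (420x560 float32, m along the optical axis (not along the pixel's ray), 0 where there is no reading), "fx", "fy", "cx", "cy" (pixels), "world_to_cam" (4x4, takes a point from world to camera coordinates). Camera axes: x right, y up, looking along -z (the intrinsics and any distortion apply to the point x, -y, -z); pixel columns grow to the right and rows downward; lengths in m; the calibration is good to about 2 mm. A picture is of the moment at which its call begins.
- manip.job_done(): hands the job in, once; it reports no verdict.
The state is a dict: "t": time; "joints": joint angles; "qd": joint speeds; "effort": joint torques, N m; "tool_pos": TCP position; "orientation": TCP orientation; "contact_force": force on the tool from outside, world axes, zero at the start; "torque": the same for the moment, N m; "width": opening from 0.0 (shut) to 1.0 (fully open).
Only numpy, scipy, OpenCV 4.12 (cv2) and the standard library are available. Lean on these libraries where they do the work, as an engineer would, in place of code of your own. Each camera call takes 0.05 s, during which the arm holds its last target.

## Working session

There is one attempt and no reset: what is moved stays moved. The work goes in short steps, Python scripts to look and compute and a shell command to move; the robot and the scene stay as the last step left them, time stands still between calls to the robot, and variables do not carry over. Pictures are saved under pics/ and viewed, and the job is handed in when it is done.

```bash
mkdir -p pics; ls; python3 - <<'E'
from station import manip, vision
import cv2,numpy as np
o=manip.get_obs()
print({k:np.round(v,3).tolist() for k,v in o.items()})
for n in ["top","scene"]:
    c=vision.read_camera(n); cv2.imwrite(f"pics/{n}0.png",c["image"])
    np.savez(f"{n}0.npz",**c)
    print(n,c["fx"],c["fy"],c["cx"],c["cy"],np.round(c["world_to_cam"],3).tolist(),c.keys())
E
```

```text
pics
{'t': 0.0, 'joints': [-1.37, 0.528, 1.434, -0.0, 1.181, -0.178], 'qd': [-0.001, 0.001, -0.0, -0.0, 0.002, -0.0], 'effort': [0.002, -44.235, -17.803, -0.0, 0.008, 0.0], 'tool_pos': [0.232, -0.58, 0.241], 'orientation': [-0.694, -0.134, 0.694, -0.133], 'contact_force': [0.182, 1.443, 0.884], 'torque': [0.009, -0.063, -0.022], 'width': 0.997}
top 418.82656705413984 418.82656705413984 271.5148463768293 204.7696977356549 [[-0.016, -1.0, 0.014, 0.052], [0.996, -0.014, 0.088, -0.606], [-0.088, 0.015, 0.996, -1.277], [0.0, 0.0, 0.0, 1.0]] dict_keys(['image', 'range_z', 'fx', 'fy', 'cx', 'cy', 'world_to_cam'])
scene 476.3265438361768 476.3265438361768 281.7532973319748 212.87168385371865 [[0.935, 0.354, 0.004, -0.557], [-0.256, 0.67, 0.697, 0.05], [0.244, -0.653, 0.717, -1.413], [0.0, 0.0, 0.0, 1.0]] dict_keys(['image', 'range_z', 'fx', 'fy', 'cx', 'cy', 'world_to_cam'])
```

View pics/top0.png

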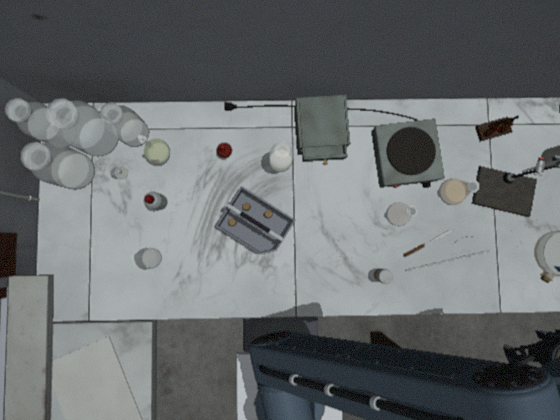

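View pics/scene0.png

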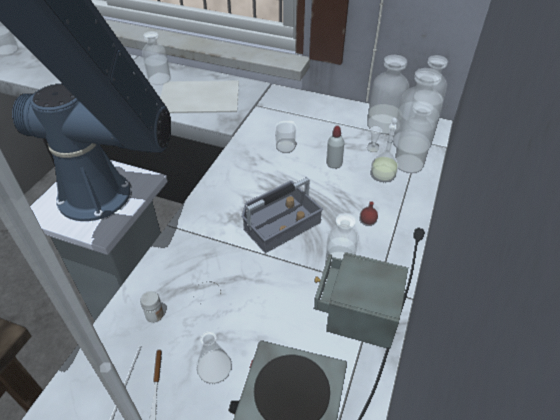

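```bash
cat > h.py <<'E'
import numpy as np,cv2
def pts(c):
    z=c["range_z"]; v,u=np.mgrid[:z.shape[0],:z.shape[1]]
    P=np.stack([(u-c["cx"])/c["fx"]*z,-(v-c["cy"])/c["fy"]*z,-z,np.ones_like(z)],-1)
    return (P@np.linalg.inv(c["world_to_cam"]).T)[...,:3]
def ray(c,u,v,h):
    M=np.linalg.inv(c["world_to_cam"]); d=M[:3,:3]@np.array([(u-c["cx"])/c["fx"],-(v-c["cy"])/c["fy"],-1]); o=M[:3,3]
    return o+d*(h-o[2])/d[2]
E
python3 - <<'E'
import numpy as np,cv2
from h import *
a=dict(np.load("top0.npz")); b=dict(np.load("scene0.npz"))
A=cv2.resize(a["image"][170:270,195:315],None,fx=6,fy=6,interpolation=cv2.INTER_CUBIC)
B=cv2.resize(b["image"][165:260,230:340],None,fx=6,fy=6,interpolation=cv2.INTER_CUBIC)
cv2.imwrite("pics/topz.png",A);cv2.imwrite("pics/scenez.png",B)
P=pts(a)
w=P[170:270,195:315].reshape(-1,3)
print(np.histogram(w[:,2],bins=np.arange(-.02,.14,.01)))
for lo,hi in((.1,.13),(.085,.13),(.045,.065)):
    m=(P[...,2]>lo)&(P[...,2]<hi); m[:170]=0;m[270:]=0;m[:,:195]=0;m[:,315:]=0
    q=P[m]; 
    r=cv2.minAreaRect((q[:,:2]*1000).astype(np.float32)); print(lo,len(q),q.mean(0),r, cv2.boxPoints(r).tolist())
E
```

```text
(array([   0, 3665, 7202,   79,  130,   92,   40,  320,  120,    0,    1,
          2,    5,  207,   84]), array([-0.02, -0.01,  0.  ,  0.01,  0.02,  0.03,  0.04,  0.05,  0.06,
        0.07,  0.08,  0.09,  0.1 ,  0.11,  0.12,  0.13]))
0.1 296 [0.55034521 0.09385451 0.11839297] ((550.6160278320312, 94.26374816894531), (195.2467498779297, 16.36309242248535), 56.572208404541016) [[490.008544921875, 17.296249389648438], [503.6649169921875, 8.282058715820312], [611.2235107421875, 171.2312469482422], [597.567138671875, 180.2454376220703]]
0.085 298 [0.55030827 0.09388432 0.11822619] ((550.4843139648438, 94.34625244140625), (195.238037109375, 16.364612579345703), 56.66514205932617) [[490.00347900390625, 17.28460693359375], [503.67572021484375, 8.291748046875], [610.9651489257812, 171.40789794921875], [597.2929077148438, 180.4007568359375]]
0.045 459 [0.55703513 0.0982277  0.05781574] ((550.9774780273438, 94.44091796875), (196.3147735595703, 146.61334228515625), 56.8267936706543) [[435.90936279296875, 52.392555236816406], [558.627685546875, -27.830154418945312], [666.0455932617188, 136.48928833007812], [543.3272705078125, 216.7119903564453]]
```

```bash
sleep 1
```

```text
(no output)
```

View pics/topz.png

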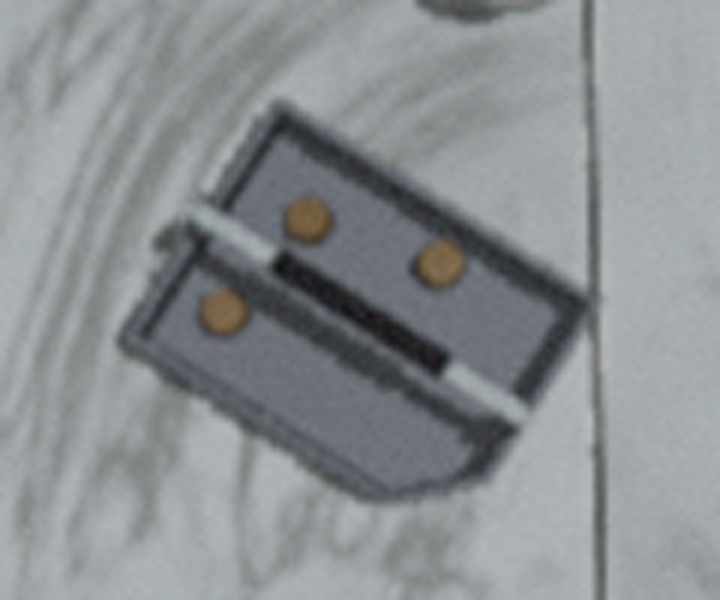

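View pics/scenez.png

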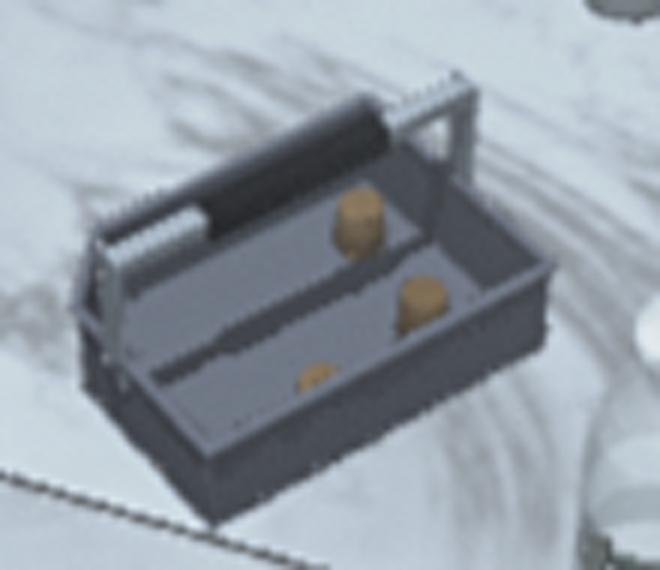

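The top view shows the cut corner at about pixel (267,252). The sleeve centre is near (255,222), the bungs are at about (246,207), (268,214) and (232,222), and the flask stands off the far side at (280,158). Next I check the sleeve position across both views and work out the move.

```bash
python3 - <<'E'
import numpy as np,cv2
from h import *
from scipy.spatial.transform import Rotation as R
from station import manip
a=dict(np.load("top0.npz")); b=dict(np.load("scene0.npz"))
P=pts(a); g=a["image"].max(2)
m=((P[...,2]>.1)&(P[...,2]<.135)&(g<60)); m[:170]=0;m[270:]=0;m[:,:195]=0;m[:,315:]=0
v,u=np.nonzero(m); r=cv2.minAreaRect(np.stack([u,v],1).astype(np.float32)); print("top sleeve px",len(u),u.mean(),v.mean(),r)
print("ray",ray(a,u.mean(),v.mean(),.119)); q=P[m]; print("depth",q.mean(0),np.ptp(q,axis=0))
P2=pts(b); g2=b["image"].max(2)
m2=((P2[...,2]>.095)&(P2[...,2]<.135)); m2[:165]=0;m2[260:]=0;m2[:,:230]=0;m2[:,340:]=0
q2=P2[m2]; print("scene bar",len(q2),q2.mean(0),cv2.minAreaRect((q2[:,:2]*1000).astype(np.float32)))
# cut corner
print("cut px ->",ray(a,266.5,251,.055))
for uu,vv in((246.3,206.5),(268.3,214),(232.3,222)): print("bung",ray(a,uu,vv,.029)[:2])
o=manip.get_obs(); T=R.from_quat(o["orientation"]).as_matrix(); print(np.round(T,3))
# tallest things
mm=(P[...,2]>.09)&(P[...,0]>.1); mm[300:]=0
n,l,s,c=cv2.connectedComponentsWithStats(mm.astype(np.uint8))
for i in range(1,n):
    if s[i,4]>15: print(s[i],np.round(P[l==i].mean(0),3),P[l==i][:,2].max())
E
```

```text
top sleeve px 120 254.5 221.75 ((254.606201171875, 221.82550048828125), (32.42240905761719, 3.825324535369873), 31.32869529724121)
ray [0.55001212 0.09435341 0.119     ]
depth [0.54998467 0.09435031 0.11980909] [0.05573967 0.08010143 0.01135176]
scene bar 770 [0.61838381 0.05016148 0.11472035] ((651.723388671875, 26.733383178710938), (198.24742126464844, 267.4193115234375), 56.700443267822266)
cut px -> [0.464404   0.06095633 0.055     ]
bung [0.60204985 0.12155965]
bung [0.57773902 0.05367946]
bung [0.5546109  0.16528218]
[[-0.     0.371 -0.929]
 [ 0.002 -0.929 -0.371]
 [-1.    -0.002 -0.   ]]
[    0     0   560   300 62598] [0.902 0.15  0.332] 1.3244232682742334
[ 296   95   55   69 2816] [ 0.834 -0.109  0.124] 1.3244232682742334
[269 141  25  28 524] [0.739 0.016 0.151] 1.3244232682742334
[519 155  41  21 395] [ 0.674 -0.647  0.273] 0.3700171553985665
[459 180  20  15 205] [ 0.643 -0.529  0.121] 1.3244232682742334
[144 191  17  17 218] [0.618 0.388 0.124] 1.3244232682742334
[225 202  60  41 300] [0.55  0.094 0.126] 1.3244232682742334
[402 206  16  13 112] [ 0.573 -0.349  0.132] 1.3244232682742334
[551 235   9  36 208] [ 0.446 -0.778  0.115] 1.3244232682742334
```

```bash
python3 -m creep '[{"offset":[0,-2,-2.1],"rotation":[0,0,0]},{"offset":[0,-3.6,-3.9],"rotation":[0,0,0]},{"offset":[0,-3.6,-3.9],"rotation":[0,0,0]},{"offset":[0,-3.6,-3.9],"rotation":[0,0,0]},{"offset":[0,-3.6,-3.9],"rotation":[0,0,0]},{"offset":[0,-3.6,-3.9],"rotation":[0,0,0]},{"offset":[0,-3.6,-3.9],"rotation":[0,0,0]},{"offset":[0,-3.6,-3.9],"rotation":[0,0,0]}]' 1; python3 -m creep '[{"offset":[0,-3.6,-3.9],"rotation":[0,0,0]},{"offset":[0,-3.6,-3.9],"rotation":[0,0,0]},{"offset":[0,-3.6,-3.9],"rotation":[0,0,0]},{"offset":[0,-3.6,-3.9],"rotation":[0,0,0]},{"offset":[0,-3.6,-3.9],"rotation":[0,0,0]},{"offset":[0,-3,-3.2],"rotation":[0,0,0]},{"offset":[0,-1.5,-1.5],"rotation":[0,0,0]},{"offset":[0,0,0],"rotation":[0,0,0]}]'
python3 -m creep '[{"offset":[0,0,0],"rotation":[-6,0,0]},{"offset":[0,0,0],"rotation":[-8,0,0]},{"offset":[0,0,0],"rotation":[-8,0,0]},{"offset":[0,0,0],"rotation":[-8,0,0]},{"offset":[0,0,0],"rotation":[-4.8,0,0]},{"offset":[0,0,0],"rotation":[0,0,0]}]'
cat > st.py <<'E'
import numpy as np
from station import manip
from scipy.spatial.transform import Rotation as R
o=manip.get_obs(); T=R.from_quat(o["orientation"]).as_matrix()
print("t",o["t"],"p",np.round(o["tool_pos"],4),"w",round(o["width"],3),"f",np.round(o["contact_force"],2),"j",np.round(o["joints"],2))
print(np.round(T,4)," yaw of y",np.degrees(np.arctan2(T[1,1],T[0,1])))
d=np.array([.550,.0943,.102])-o["tool_pos"]; print("to grasp tool cm",np.round(T.T@d*100,2))
E
python3 st.py
```

```text
t: 1.1
tool_pos: [0.4043, -0.2172, 0.2422]
orientation: [-0.694, -0.133, 0.694, -0.133]
contact_force: [0.7, -0.6, -0.5]
width: 0.997
t: 2.1
tool_pos: [0.5453, 0.0811, 0.2418]
orientation: [-0.694, -0.135, 0.694, -0.134]
contact_force: [-0.6, -0.9, -1.1]
width: 0.997
t: 2.85
tool_pos: [0.5447, 0.0786, 0.2422]
orientation: [-0.623, -0.334, 0.623, -0.334]
contact_force: [0.4, 0.7, -0.0]
width: 1.0
t 2.85 p [0.5447 0.0786 0.2422] w 1.0 f [ 0.42  0.66 -0.03] j [-0.06  0.43  1.62 -0.    1.09  0.53]
[[-1.000e-03  8.331e-01 -5.530e-01]
 [-4.000e-04 -5.530e-01 -8.331e-01]
 [-1.000e+00 -6.000e-04  8.000e-04]]  yaw of y -33.57651203119783
to grasp tool cm [14.01 -0.41 -1.61]
```

```bash
python3 -m creep '[{"offset":[0,-0.4,-1.6],"rotation":[0,0,0]},{"offset":[2,0,0],"rotation":[0,0,0]},{"offset":[3,0,0],"rotation":[0,0,0]},{"offset":[2,0,0],"rotation":[0,0,0]},{"offset":[0,0,0],"rotation":[0,0,0]}]'
python3 st.py
python3 - <<'E'
from station import vision
import cv2
for n in ["wrist","top"]:
    c=vision.read_camera(n); cv2.imwrite(f"pics/{n}1.png",c["image"])
E
```

```text
t: 3.48
tool_pos: [0.5498, 0.0961, 0.1708]
orientation: [-0.622, -0.336, 0.624, -0.334]
contact_force: [-0.1, 0.1, -0.0]
width: 1.0
t 3.475 p [0.5498 0.0961 0.1708] w 1.0 f [-0.1   0.12 -0.04] j [-0.03  0.53  1.67  0.    0.94  0.56]
[[-3.800e-03  8.343e-01 -5.513e-01]
 [ 3.000e-04 -5.513e-01 -8.343e-01]
 [-1.000e+00 -3.400e-03  1.900e-03]]  yaw of y -33.457527796809856
to grasp tool cm [6.88 0.14 0.12]
```

```bash
sleep 5
```

```text
(no output)
```

View pics/wrist1.png

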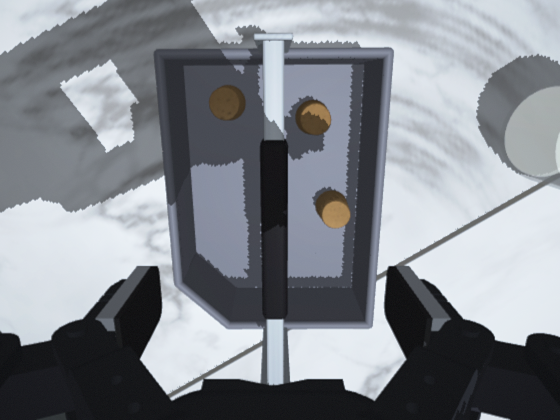

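The wrist view shows the sleeve vertical at columns 261–288. That is centred between the pads (inner edges at about 160 and 385) and parallel to them, and the cut corner is at bottom left (205,300). I descend, close and check.

```bash
python3 -m creep '[{"offset":[2,0.1,0.1],"rotation":[0,0,0]},{"offset":[2.5,0,0],"rotation":[0,0,0]},{"offset":[1.6,0,0],"rotation":[0,0,0]},{"offset":[0.7,0,0],"rotation":[0,0,0]},{"offset":[0,0,0],"rotation":[0,0,0]}]'
python3 st.py
python3 -m creep '[{"offset":[0,0,0],"rotation":[0,0,0]},{"offset":[0,0,0],"rotation":[0,0,0]},{"offset":[0,0,0],"rotation":[0,0,0]},{"offset":[0,0,0],"rotation":[0,0,0]},{"offset":[0,0,0],"rotation":[0,0,0]},{"offset":[0,0,0],"rotation":[0,0,0]},{"offset":[0,0,0],"rotation":[0,0,0]},{"offset":[0,0,0],"rotation":[0,0,0]}]' 0
python3 st.py
python3 - <<'E'
from station import vision
import cv2
c=vision.read_camera("wrist"); cv2.imwrite("pics/wrist2.png",c["image"])
E
```

```text
t: 4.2
tool_pos: [0.5513, 0.0941, 0.1044]
orientation: [0.623, 0.335, -0.623, 0.335]
contact_force: [0.7, 0.2, -0.1]
width: 1.003
t 4.2 p [0.5513 0.0941 0.1044] w 1.003 f [ 0.71  0.17 -0.13] j [-0.03  0.64  1.71  0.    0.79  0.55]
[[ 1.000e-04  8.345e-01 -5.511e-01]
 [ 0.000e+00 -5.511e-01 -8.345e-01]
 [-1.000e+00  1.000e-04 -1.000e-04]]  yaw of y -33.44069620124459
to grasp tool cm [ 0.24 -0.12  0.05]
t: 5.2
tool_pos: [0.5512, 0.0941, 0.1047]
orientation: [0.623, 0.335, -0.623, 0.335]
contact_force: [-1.1, -0.7, 5.2]
width: 0.153
t 5.2 p [0.5512 0.0941 0.1047] w 0.153 f [-1.14 -0.74  5.18] j [-0.03  0.64  1.71  0.    0.79  0.55]
[[ 5.000e-04  8.345e-01 -5.511e-01]
 [ 0.000e+00 -5.511e-01 -8.345e-01]
 [-1.000e+00  4.000e-04 -3.000e-04]]  yaw of y -33.43945223267806
to grasp tool cm [ 0.27 -0.11  0.05]
```

```bash
sleep 5
```

```text
(no output)
```

View pics/wrist2.png

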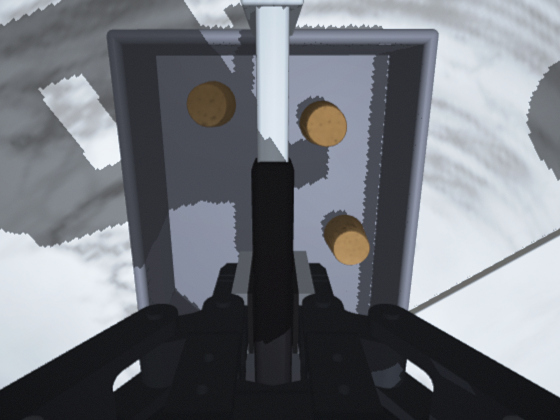

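The pads hold the sleeve at about 13 mm opening, with nothing caught. I lift straight up.

```bash
python3 -m creep '[{"offset":[-0.3,0,0],"rotation":[0,0,0]},{"offset":[-0.7,0,0],"rotation":[0,0,0]},{"offset":[-1,0,0],"rotation":[0,0,0]},{"offset":[-1.2,0,0],"rotation":[0,0,0]},{"offset":[-1.2,0,0],"rotation":[0,0,0]},{"offset":[-1.2,0,0],"rotation":[0,0,0]},{"offset":[-1.2,0,0],"rotation":[0,0,0]},{"offset":[-1.2,0,0],"rotation":[0,0,0]}]'
python3 -m creep '[{"offset":[-1.2,0,0],"rotation":[0,0,0]},{"offset":[-1.2,0,0],"rotation":[0,0,0]},{"offset":[-1.2,0,0],"rotation":[0,0,0]},{"offset":[-1.2,0,0],"rotation":[0,0,0]},{"offset":[-1.2,0,0],"rotation":[0,0,0]},{"offset":[-1.2,0,0],"rotation":[0,0,0]},{"offset":[-1.2,0,0],"rotation":[0,0,0]},{"offset":[-1.2,0,0],"rotation":[0,0,0]}]'
python3 -m creep '[{"offset":[-1,0,0],"rotation":[0,0,0]},{"offset":[-0.6,0,0],"rotation":[0,0,0]},{"offset":[-0.3,0,0],"rotation":[0,0,0]},{"offset":[0,0,0],"rotation":[0,0,0]},{"offset":[0,0,0],"rotation":[0,0,0]},{"offset":[0,0,0],"rotation":[0,0,0]}]'
python3 st.py
python3 - <<'E'
from station import vision
import cv2,numpy as np
from h import *
for n in ("wrist","scene","top"):
    c=vision.read_camera(n); cv2.imwrite(f"pics/{n}3.png",c["image"]); np.savez(f"{n}3.npz",**c)
E
```

```text
t: 6.25
tool_pos: [0.551, 0.094, 0.1852]
orientation: [0.623, 0.335, -0.623, 0.335]
contact_force: [-0.0, -0.5, -3.5]
width: 0.152
t: 7.25
tool_pos: [0.551, 0.094, 0.2811]
orientation: [-0.623, -0.335, 0.623, -0.335]
contact_force: [-0.9, -0.6, -3.4]
width: 0.151
t: 8.0
tool_pos: [0.5509, 0.094, 0.2989]
orientation: [-0.622, -0.335, 0.623, -0.335]
contact_force: [0.1, -1.0, -3.8]
width: 0.156
t 8.0 p [0.5509 0.094  0.2989] w 0.156 f [ 0.08 -0.99 -3.83] j [-0.03  0.38  1.53  0.    1.24  0.55]
[[-8.000e-04  8.344e-01 -5.511e-01]
 [ 1.000e-04 -5.511e-01 -8.344e-01]
 [-1.000e+00 -7.000e-04  4.000e-04]]  yaw of y -33.44182977561047
to grasp tool cm [19.69 -0.07  0.02]
```

```bash
sleep 5
```

```text
(no output)
```

View pics/wrist3.png

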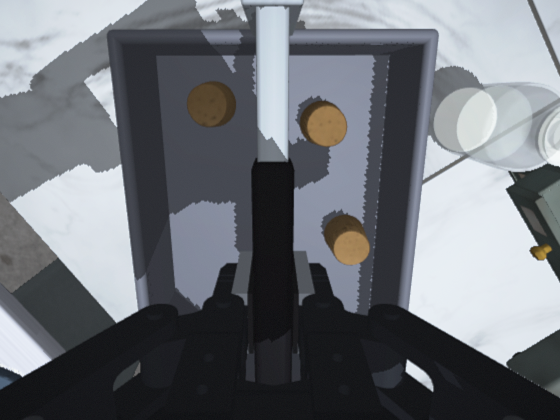

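View pics/scene3.png

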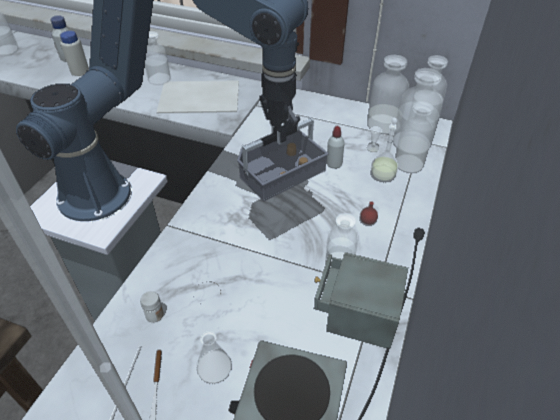

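The tote is 19 cm up and level. In the wrist view the bungs are still at (211,104), (324,124) and (347,240), and the handle hasn't slipped in the grip. Tool z points along tote −x and tool y along tote −y, so the tilt axis is (0,1,1)/√2 in the tool frame. I tilt slowly.

```bash
python3 -m creep '[{"offset":[0,0,0],"rotation":[0,0.4,0.4]},{"offset":[0,0,0],"rotation":[0,0.8,0.8]},{"offset":[0,0,0],"rotation":[0,1,1]},{"offset":[0,0,0],"rotation":[0,1,1]},{"offset":[0,0,0],"rotation":[0,1,1]},{"offset":[0,0,0],"rotation":[0,1,1]},{"offset":[0,0,0],"rotation":[0,1,1]},{"offset":[0,0,0],"rotation":[0,1,1]}]'
python3 -m creep '[{"offset":[0,0,0],"rotation":[0,1,1]},{"offset":[0,0,0],"rotation":[0,1,1]},{"offset":[0,0,0],"rotation":[0,1,1]},{"offset":[0,0,0],"rotation":[0,1,1]},{"offset":[0,0,0],"rotation":[0,1,1]},{"offset":[0,0,0],"rotation":[0,1,1]},{"offset":[0,0,0],"rotation":[0,1,1]},{"offset":[0,0,0],"rotation":[0,1,1]}]'
python3 -m creep '[{"offset":[0,0,0],"rotation":[0,1,1]},{"offset":[0,0,0],"rotation":[0,1,1]},{"offset":[0,0,0],"rotation":[0,1,1]},{"offset":[0,0,0],"rotation":[0,1,1]},{"offset":[0,0,0],"rotation":[0,1,1]},{"offset":[0,0,0],"rotation":[0,0.8,0.8]},{"offset":[0,0,0],"rotation":[0,0.4,0.4]},{"offset":[0,0,0],"rotation":[0,0,0]}]'
python3 st.py
cat > look.py <<'E'
import sys
from station import vision
import cv2,numpy as np
s=sys.argv[1]
for n in ("wrist","scene","top"):
    c=vision.read_camera(n); np.savez(f"{n}{s}.npz",**c)
    im=c["image"]
    if n=="top": im=cv2.resize(im[150:290,180:340],None,fx=5,fy=4,interpolation=cv2.INTER_CUBIC) if 0 else cv2.resize(im[150:290,180:340],None,fx=4,fy=4,interpolation=cv2.INTER_CUBIC)
    if n=="scene": im=cv2.resize(im[90:240,210:360],None,fx=4,fy=4,interpolation=cv2.INTER_CUBIC)
    cv2.imwrite(f"pics/{n}{s}.png",im)
E
python3 look.py 4
```

```text
t: 9.15
tool_pos: [0.5509, 0.094, 0.2993]
orientation: [0.681, 0.315, -0.56, 0.352]
contact_force: [-0.2, -0.1, -4.1]
width: 0.152
t: 10.15
tool_pos: [0.551, 0.094, 0.2993]
orientation: [0.738, 0.291, -0.485, 0.367]
contact_force: [0.3, -0.4, -3.8]
width: 0.15
t: 11.15
tool_pos: [0.551, 0.094, 0.2993]
orientation: [0.778, 0.27, -0.424, 0.376]
contact_force: [0.3, 0.7, -3.0]
width: 0.152
t 11.15 p [0.551  0.094  0.2993] w 0.152 f [ 0.26  0.68 -3.  ] j [-0.11  0.22  1.91  0.31  0.53  0.24]
[[ 0.4937  0.74   -0.4568]
 [ 0.101  -0.5705 -0.8151]
 [-0.8637  0.3563 -0.3564]]  yaw of y -37.63072810750849
to grasp tool cm [16.99 -7.12  7.05]
```

```bash
sleep 6
```

```text
(no output)
```

View pics/wrist4.png

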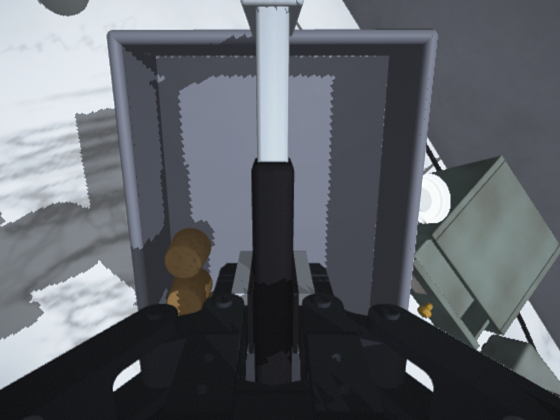

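View pics/scene4.png

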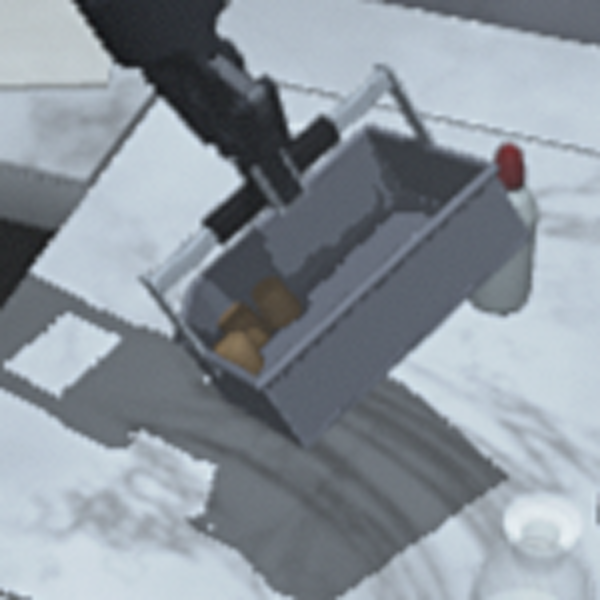

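View pics/top4.png

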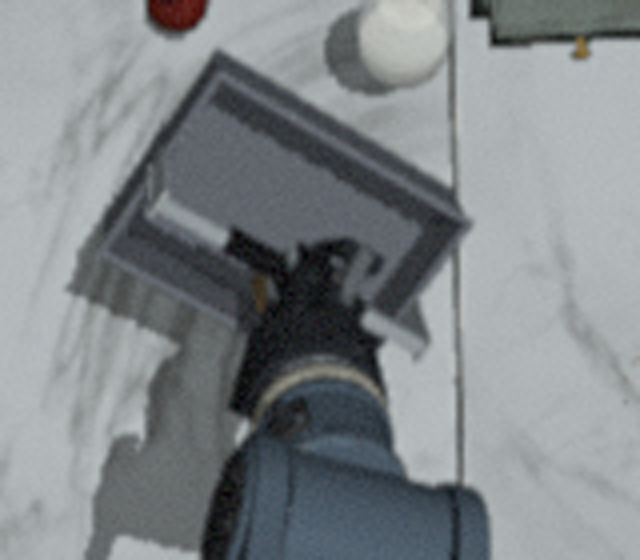

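The scene view shows all three bungs bunched at the cut-corner end, at crop pixels (240,350), (240,325) and (277,305). I measure where they sit in the tote's frame.

```bash
cat > meas.py <<'E'
import sys
import numpy as np,cv2
from h import *
from station import manip
from scipy.spatial.transform import Rotation as R
s=sys.argv[1]
o=manip.get_obs(); T=R.from_quat(o["orientation"]).as_matrix()
RT=np.stack([-T[:,2],-T[:,1],-T[:,0]],1)
print("tilt",np.degrees(np.arccos(RT[2,2])),"downhill in tote",-RT[2,:2])
g=np.array(o["tool_pos"])+T@[-.0056,0,0]
org=g-RT@[0,0,.110]; print("origin",org, "lowest",min((org+RT@np.array(p))[2] for p in [(-.095,.035,0),(-.06,.07,0)]))
for n in ("scene","wrist"):
    c=dict(np.load(f"{n}{s}.npz")); P=(pts(c)-org)@RT
    h=cv2.cvtColor(c["image"],cv2.COLOR_BGR2HSV)
    m=(h[...,0]>8)&(h[...,0]<25)&(h[...,1]>90)&(np.abs(P[...,0])<.1)&(np.abs(P[...,1])<.075)&(P[...,2]>0)&(P[...,2]<.06)
    q=P[m]; print(n,len(q),np.round(q.min(0),3),np.round(q.max(0),3))
    t=q[q[:,2]>.024]; print("top pts",len(t))
    img=np.zeros((420,570,3),np.uint8)
    for p,col in zip(q,c["image"][m]): cv2.circle(img,(int((p[0]+.095)*3000),int((.07-p[1])*3000)),2,(255,255,255) if p[2]>.024 else (0,140,255),-1)
    cv2.line(img,(0,105),(105,0),(255,0,0),2)
    cv2.imwrite(f"pics/tf_{n}{s}.png",img)
E
python3 meas.py 4
```

```text
tilt 30.28751958002698 downhill in tote [-0.35651461  0.35672918]
origin [0.60289985 0.10453759 0.20933601] lowest 0.1629740947848355
scene 1 [-0.078  0.033  0.029] [-0.078  0.033  0.029]
top pts 1
wrist 3035 [-0.063  0.041  0.005] [-0.014  0.065  0.033]
top pts 2055
```

```bash
sleep 4
```

```text
(no output)
```

View pics/tf_scene4.png

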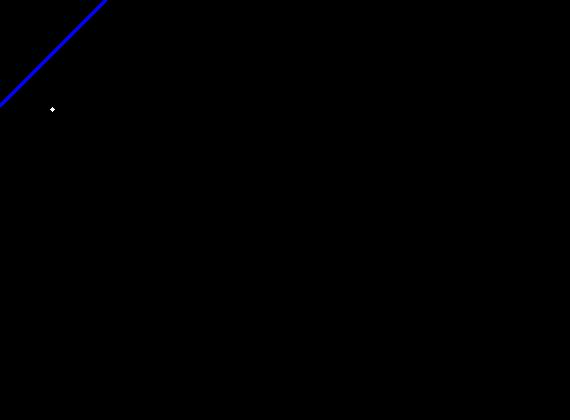

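View pics/tf_wrist4.png

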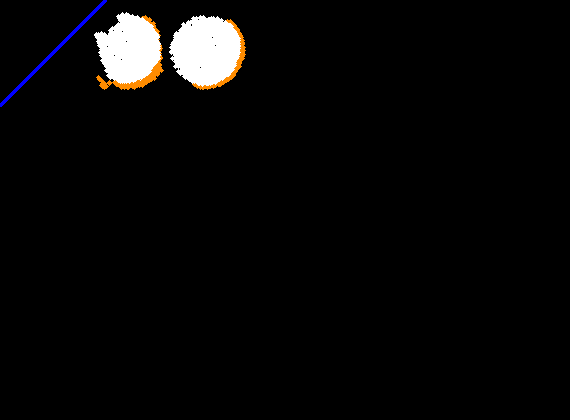

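```bash
sed -i 's/h\[...,1\]>90/h[...,1]>(60 if n=="scene" else 90)/; s/(h\[...,0\]<25)/(h[...,0]<28)/; s/<28)&(h/<28)\&(h/' meas.py; python3 - <<'E'
import numpy as np,cv2
c=np.load("scene4.npz"); im=c["image"]; h=cv2.cvtColor(im,cv2.COLOR_BGR2HSV)
for u,v in((210+60,90+87),(270,171),(279,166)): print(h[v,u],im[v,u],c["range_z"][v,u])
E
python3 meas.py 4
```

```text
[ 18  80 127] [ 87 111 127] 1.1793091
[17 66 77] [57 68 77] 1.1990268
[17 64 84] [63 75 84] 1.199975
tilt 30.28751958002698 downhill in tote [-0.35651461  0.35672918]
origin [0.60289985 0.10453759 0.20933601] lowest 0.1629740947848355
scene 185 [-0.079  0.022  0.005] [-0.02   0.06   0.032]
top pts 88
wrist 3035 [-0.063  0.041  0.005] [-0.014  0.065  0.033]
top pts 2055
```

```bash
sleep 4
```

```text
(no output)
```

View pics/tf_scene4.png

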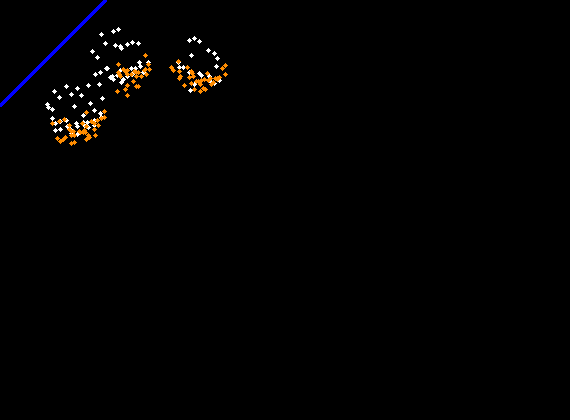

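The tilt is 30.3° with the downhill direction exactly at the cut corner, and the lowest point is 16 cm up. Two bungs lie against the cut face. The third has queued behind one of them along the +y wall, about 49 mm from the corner point. A brief lean towards −x and back should pack them tighter.

```bash
python3 -m creep '[{"offset":[0,0,0],"rotation":[0,0.5,-0.7]},{"offset":[0,0,0],"rotation":[0,1,-1.4]},{"offset":[0,0,0],"rotation":[0,1,-1.4]},{"offset":[0,0,0],"rotation":[0,1,-1.4]},{"offset":[0,0,0],"rotation":[0,1,-1.4]},{"offset":[0,0,0],"rotation":[0,1,-1.4]},{"offset":[0,0,0],"rotation":[0,0.5,-0.7]},{"offset":[0,0,0],"rotation":[0,0,0]}]'
python3 look.py 5; python3 meas.py 5
```

```text
t: 12.3
tool_pos: [0.5514, 0.0936, 0.2994]
orientation: [0.777, 0.345, -0.409, 0.33]
contact_force: [0.2, -0.5, -4.0]
width: 0.157
tilt 30.16430829750408 downhill in tote [-0.44696323  0.22958982]
origin [0.59539059 0.12202749 0.20906169] lowest 0.15856453849983304
scene 206 [-0.082  0.02   0.005] [-0.02   0.061  0.033]
top pts 109
wrist 3002 [-0.062  0.04   0.005] [-0.014  0.064  0.033]
top pts 2042
```

```bash
sleep 5
```

```text
(no output)
```

View pics/tf_scene5.png

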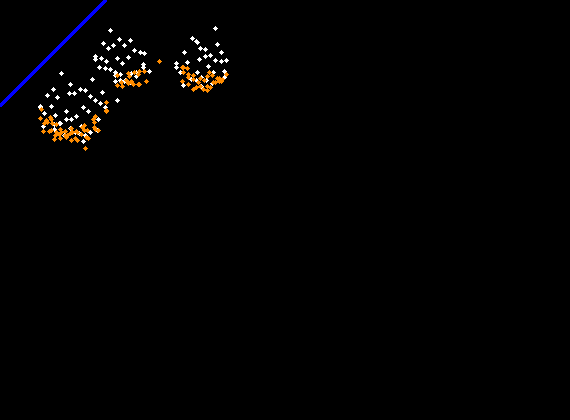

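View pics/wrist5.png

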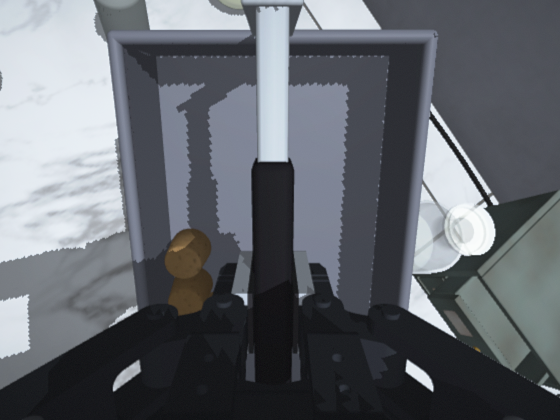

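The bungs didn't move: the outer two are already wedged between the −x wall, the cut face and the +y wall, so they are settled. I lean back to the symmetric tilt and come to rest.

```bash
python3 -m creep '[{"offset":[0,0,0],"rotation":[0,-0.5,0.7]},{"offset":[0,0,0],"rotation":[0,-1,1.4]},{"offset":[0,0,0],"rotation":[0,-1,1.4]},{"offset":[0,0,0],"rotation":[0,-1,1.4]},{"offset":[0,0,0],"rotation":[0,-1,1.4]},{"offset":[0,0,0],"rotation":[0,-1,1.4]},{"offset":[0,0,0],"rotation":[0,-0.5,0.7]},{"offset":[0,0,0],"rotation":[0,0,0]}]'
python3 -m creep '[{"offset":[0,0,0],"rotation":[0,0,0]},{"offset":[0,0,0],"rotation":[0,0,0]},{"offset":[0,0,0],"rotation":[0,0,0]},{"offset":[0,0,0],"rotation":[0,0,0]},{"offset":[0,0,0],"rotation":[0,0,0]},{"offset":[0,0,0],"rotation":[0,0,0]}]'
python3 look.py 6; python3 meas.py 6; python3 - <<'E'
from station import manip
import numpy as np
print(np.abs(manip.get_obs()["qd"]).max())
E
```

```text
t: 13.45
tool_pos: [0.5507, 0.0946, 0.2993]
orientation: [0.778, 0.271, -0.424, 0.376]
contact_force: [-0.2, 1.1, -3.1]
width: 0.154
t: 14.2
tool_pos: [0.551, 0.094, 0.2993]
orientation: [0.778, 0.27, -0.424, 0.376]
contact_force: [-0.0, -0.3, -3.8]
width: 0.152
tilt 30.26179663704495 downhill in tote [-0.35638076  0.35631474]
origin [0.6025665  0.10461039 0.20912358] lowest 0.16279639392988088
scene 182 [-0.079  0.021  0.005] [-0.02   0.058  0.032]
top pts 90
wrist 3013 [-0.063  0.04   0.005] [-0.014  0.064  0.032]
top pts 2040
0.002340886083805478
```

```bash
sleep 5
```

```text
(no output)
```

View pics/scene6.png

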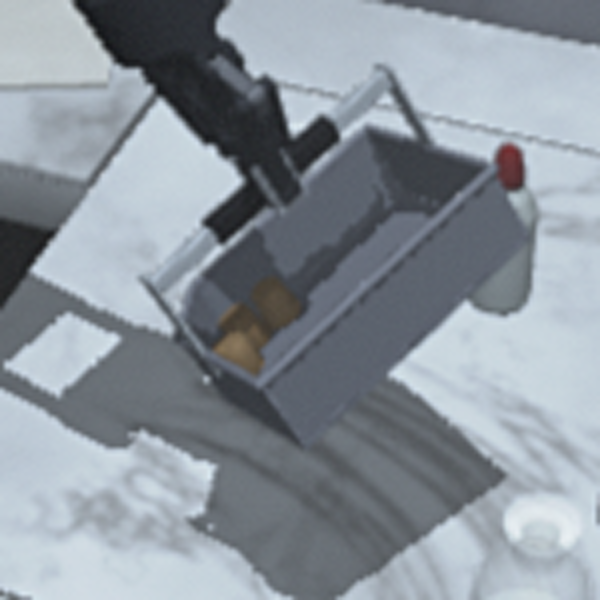

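View pics/tf_scene6.png

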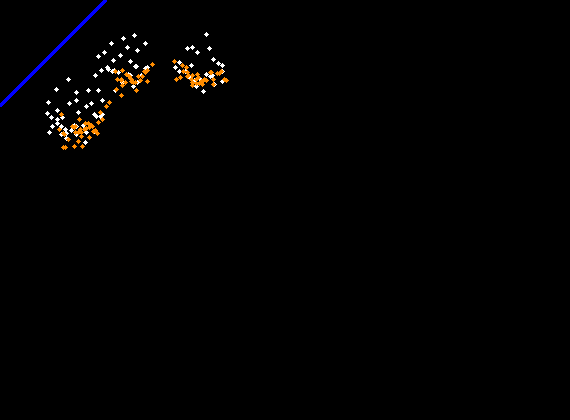

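```bash
python3 - <<'E'
import numpy as np,cv2
a=np.load("scene0.npz")["image"].astype(int);b=np.load("scene6.npz")["image"].astype(int)
d=(np.abs(a-b).max(2)>45).astype(np.uint8); d=cv2.morphologyEx(d,cv2.MORPH_OPEN,np.ones((3,3)))
n,l,s,c=cv2.connectedComponentsWithStats(d)
print(s[1:].tolist())
from station import manip
manip.job_done()
E
```

```text
[[0, 0, 117, 102, 6153], [92, 0, 247, 202, 13041], [108, 84, 63, 50, 1659], [24, 100, 8, 13, 72], [70, 103, 41, 33, 529], [51, 150, 6, 4, 21], [112, 161, 53, 39, 939], [247, 161, 3, 3, 9], [280, 185, 14, 11, 94], [301, 185, 4, 5, 18], [309, 187, 26, 32, 335], [264, 195, 14, 9, 88], [247, 201, 8, 5, 30], [258, 200, 5, 4, 16], [242, 205, 44, 48, 995], [153, 209, 29, 39, 421], [92, 213, 40, 36, 808], [60, 346, 19, 26, 178]]
the job is handed in; nothing more can be done
```

The tote is held in the air at rest, tilted 30.3° with the cut-off corner lowest and all three bungs in that corner. The job was handed in at about 14.4 s.

- **Lift:** I gripped the sleeve across its width, at about 13 mm opening, and lifted the tote level by 19 cm. The handle did not slip in the grip. I then tilted it slowly; its lowest point is about 16 cm above the bench.
- **Bungs:** No bung spilled. Two rest against the cut face. The third is right behind one of them along the +y wall, about 5 cm from the corner point. I leaned the tote briefly towards −x to pack them tighter, but they did not move, so I went back to the straight tilt.
- **Bystanders:** A before-and-after comparison of the scene image showed changes only around the arm, the tote and their shadows. The wash bottle is partly hidden behind the tote in that view, so it was not fully checked. The route stayed above everything on the bench.
- **Forces:** The measured tool force was about 5 N at most in the readings at the end of each move. No check failed or disagreed, apart from the packing lean that changed nothing.

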